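# Flashlight off the railed shelf, retaining bar back on

### The job

Set the flashlight out ready by the door: lift it up over the shelf's front rail without bumping the rail, bring it forward and stand it upright, lens down as it is now, wholly on the round cork mat. Then close the shelf again by laying the loose wooden bar in the two iron saddles at the shelf's front, down in both, with an end sticking out past each. Set both things down rather than dropping them, and leave the vial and the fishing weight standing where they are.

Things in the scene. Friction and masses are not known exactly. Their poses are not given: they have to be found in the camera images.
- shelf: pine shelf fixed on the bench, 180 mm deep (x), 420 wide (y), top 110 mm above the bench; origin at the bench under its centre, front faces -x (to the robot), z up. 20 mm lip along its back edge. Flashlight, vial and weight stand on it, in any order, 100 mm apart, 25 mm behind its centre line. Three iron hooks, one with a padlock, stick out 30 mm from its front edge below the top.
- rail_top (a point): middle of the top edge of the fixed front retaining rail, a pine strip 10 mm thick (x), 304 mm long (y), standing 35 mm high on the shelf, 65 mm in front of the shelf's centre line; axes as the shelf's
- left_saddle (a point): centre of the notch floor of the left (+y) iron bracket at the shelf's front, 160 mm left of the shelf's centre, 165 mm above the bench, in line with the rail and 20 mm above its top. The notch is open upwards and along y, 30 mm wide (x), 18 mm deep, between prongs 8 mm thick; the bracket is 16 mm thick (y), 46 mm wide (x). Axes as the shelf's
- right_saddle (a point): the same for the right (-y) bracket, 320 mm from the left one
- flashlight_centre (a point): centre, half-way up, of the loose steel flashlight standing upright on its lens end: 90 mm tall, about 0.2 kg; its head, at the bottom, is 40 mm in diameter for 16 mm, narrowing by 24 mm up to the straight barrel, 26 mm in diameter to the top; z axis along it, up as it stands now
- vial_centre (a point): centre, half-way up, of the loose glass vial with cork stopper, 26 mm in diameter, 74 mm tall; z along it
- weight_centre (a point): centre, half-way up, of the loose pear-shaped lead fishing weight with a wire eye on top, 40 mm in diameter, 57 mm tall; z along it
- mat_top (a point): centre of the top face of the round cork mat fixed on the bench, 90 mm in diameter, 12 mm high, z up; it lies in front of the shelf, left or right
- bar_centre (a point): centre of the loose plain wooden retaining bar, 20 x 380 x 20 mm, about 0.16 kg, lying flat on the bench in front of the shelf, on the other side from the mat; y axis along its length, z up
Things that resemble listed ones, but are neither listed nor needed, are in the scene too. Leave any green look-alike of the part that bears flashlight_centre alone.

How it is judged:
By the outcome, as a careful person would: the job done as asked, in the order asked, and still so for the second after the job is handed in, with the robot touching nothing.
It also fails if it takes over 64 s, if anything falls off the work surface, if the arm or the gripper's body presses on something with over 40 N, if the wrist force passes 120 N, or if a joint passes its speed limit or range.

### The arm

A 6-joint arm with a two-finger parallel gripper is mounted at the origin on the work surface. World frame = base frame: x ahead of the robot, y to its left, z up, the work surface at z = 0. Lengths are in m, angles in rad, forces in N, time in s.
With the tool pointing down it reaches from about 0.25 to 0.775 m from the base axis. Payload 4 kg.
Tool frame: the origin (TCP) lies midway between the tips of the shut fingers; the grasp point (between the pads) lies 19 mm behind it; z points along the fingers, y is the direction in which the jaws open and shut (so a half turn about z gives the same grasp; the last joint's range is limited). The gripper opens to 94 mm and grips with 3 to 60 N. Pads are 16 mm wide; open, the fingers measure 119 mm over their backs; the gripper's body (75 mm by 177 mm) begins 78 mm behind the grasp point.
Start: joints at [-1.388, 0.087, 1.371, -0, 1.684, -0.103], TCP at [0.155, -0.528, 0.206] pointing down, gripper open.
Joint ranges: [-3.1, 3.1], [-0.76, 2.03], [0.27, 2.55], [-1.08, 4.22], [0.17, 2.65], [-2.57, 2.57]. Speed limits (rad/s): [2.79, 2.79, 3.14, 3.14, 3.14, 3.14].

### API

Orientations are given as a unit quaternion [w, x, y, z].
In Python, from plant import readout, grab_frame, camera_params, job gives the robot as it stands. The module is installed in compiled form; this text tells all that it offers.
- The arm moves only by the tool arm_command, never from a script. Its argument "steps" is one flat list of numbers, 7 for each row, row after row: the shift along the tool's x, y, z in m, then the turn, a rotation vector about the tool's x, y, z in rad, then the closure in counts, from 0 (fully open) to 255 (shut). A call has 1 to 8 rows; each row shifts and turns the commanded pose from where the row before left it, along the tool's axes as they then stand; what a row does not reach is not made up. A row lasts 1/8 s, in which the tool goes at most 62.5 mm and 10.7 degrees, less where a joint would pass 70% of its speed; a pose out of reach is approached as far as the arm can. A call is refused whole if a number of a shift passes 0.0625 or a number of a turn 0.188, either way. A call with a gripper value outside its range is refused whole. The fingers move at their own pace and stop on an object; the grip force is fixed at half the most. Time passes only in rows, so rows that do not move let the fingers close. It gives the time, the measured TCP pose, the force and the opening at its end, in the units of the state.
- readout.sense(): the state, without advancing time (a new reading comes with each control period).
- grab_frame(name): name is "scene" or "top" or "wrist"; returns (picture, depth): 480x640x3 uint8, blue, green, red; 480x640 float32, m along the optical axis (not along the pixel's ray), 0 where there is no reading.
- camera_params(name): a dict with "fx", "fy", "cx", "cy" (pixels), "dist_coeffs" ([k1, k2, p1, p2, k3] as OpenCV has them; the pictures are not rectified), "origin" and "attitude" of the camera in the world. Camera axes: x right, y down, z forward; pixel columns grow to the right and rows downward; lengths in m; the calibration is good to about 2 mm. A picture is of the moment at which its call begins: read the wrist's pose just before it. camera_params takes no time and is no camera call; for the wrist camera it gives the pose at the moment of the call.
- job.finish_job(): hands the job in, once; it reports no verdict.
The state is a dict: "t": time; "joint_positions": joint angles; "qd": joint speeds; "tau": joint torques, N m; "eef_pos": TCP position; "tcp_rot": TCP orientation; "contact_force": force on the tool from outside, world axes, zero at the start; "torque": the same for the moment, N m; "finger_gap": finger opening in m.
Only numpy, scipy, OpenCV 4.12 (cv2) and the standard library are available. Lean on these libraries where they do the work, as an engineer would, in place of code of your own. Each camera call takes 0.05 s, during which the arm holds its last target.

## Working session

There is one attempt and no reset: what is moved stays moved. The work goes in short steps, Python scripts to look and compute and a tool call to move; the robot and the scene stay as the last step left them, time stands still between calls to the robot, and variables do not carry over. Pictures are saved under pics/ and viewed, and the job is handed in when it is done.

Besides the shell and the picture viewer there is one more tool, called after "Call:" as name(argument=value, ...) on one line, values as JSON. arm_command: Moves the arm, as the interface text tells. Its arguments: {"type":"object","properties":{"steps":{"type":"array"}},"required":["steps"]}

```bash
mkdir -p pics
python3 - <<'E'
from plant import readout, grab_frame, camera_params
import cv2,numpy as np
print(readout.sense())
for n in ["scene","top","wrist"]:
    p=camera_params(n); print(n,p)
    a,d=grab_frame(n); cv2.imwrite(f"pics/{n}0.png",a); np.save(f"pics/{n}0.npy",d)
E
```

```text
{'t': 0.0, 'joint_positions': array([-1.38811593e+00,  8.79346150e-02,  1.37222578e+00, -1.61832775e-05,
        1.68357310e+00, -1.03098383e-01]), 'qd': array([-0.00111717, -0.00020903,  0.0005908 ,  0.00035685, -0.00034401,
       -0.00217507]), 'tau': array([ 4.74634380e-04, -3.40175629e+01, -3.02431190e+01,  7.16476841e-02,
        3.30597663e-02, -1.65199740e-04]), 'eef_pos': array([ 0.15494107, -0.52716811,  0.20432975]), 'tcp_rot': array([-1.06925593e-03,  9.89808230e-01,  1.42402676e-01, -5.06168180e-05]), 'contact_force': array([ 0.43111104, -0.18971779,  0.59943236]), 'torque': array([0.03513913, 0.01597255, 0.00278871]), 'finger_gap': 0.09364918953793619}
scene {'fx': 562.0245656374666, 'fy': 562.0245656374666, 'cx': 322.56831112991324, 'cy': 243.74050785346097, 'dist_coeffs': array([-0.00672905,  0.        ,  0.        ,  0.        ,  0.        ]), 'origin': array([ 1.04558227, -0.14449664,  1.00494451]), 'attitude': array([-0.2290008 ,  0.83564626,  0.47944923, -0.13922071])}
top {'fx': 560.7538372313373, 'fy': 560.7538372313373, 'cx': 323.2586146887504, 'cy': 238.16555645809925, 'dist_coeffs': array([0.00767874, 0.        , 0.        , 0.        , 0.        ]), 'origin': array([0.36989122, 0.08623373, 1.16919224]), 'attitude': array([ 0.06861723, -0.69590505,  0.71171496, -0.06685548])}
wrist {'fx': 386.46864485246454, 'fy': 386.46864485246454, 'cx': 314.5044750039422, 'cy': 238.9439497961157, 'dist_coeffs': array([0.00965328, 0.        , 0.        , 0.        , 0.        ]), 'origin': array([ 0.22577928, -0.5064939 ,  0.38472453]), 'attitude': array([ 0.10142179,  0.79395174, -0.59443708, -0.07745199])}
```

View pics/scene0.png

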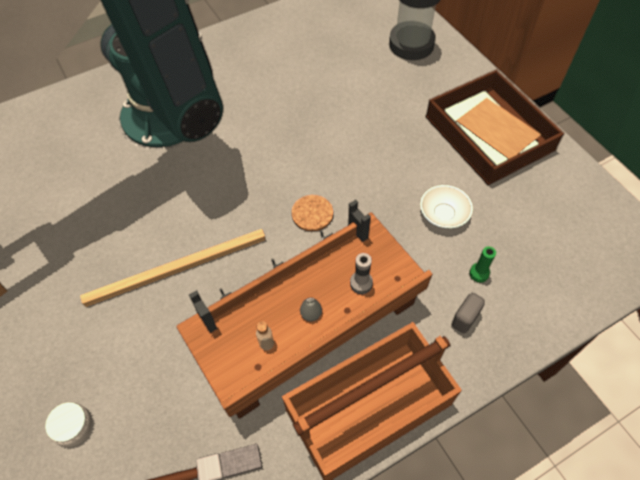

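View pics/top0.png

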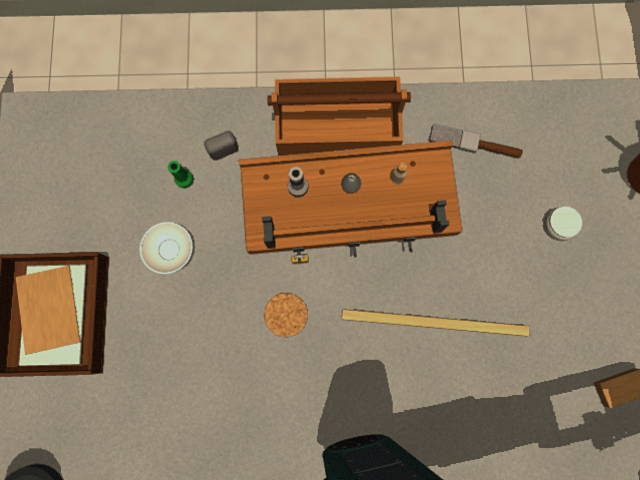

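View pics/wrist0.png

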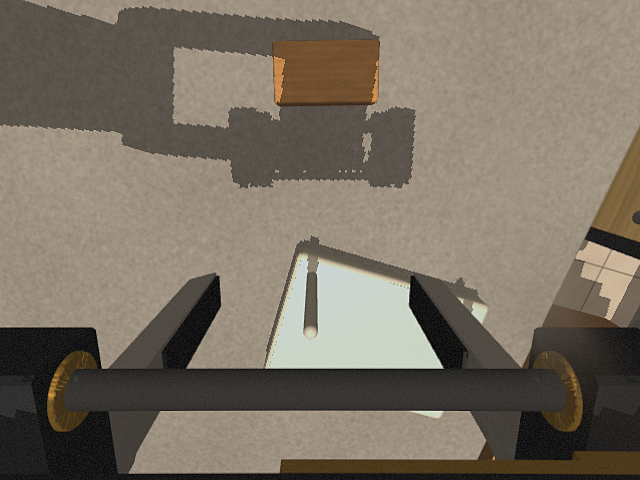

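The scene view shows the flashlight at about (361,272), weight (311,309), vial (265,337), mat (313,212) and bar (85,298)-(264,236). In the top view the flashlight is at (297,180), the mat at (286,314), the bar at (342,315)-(528,330) and the saddles at (268,232) and (440,216).

```bash
cat > h.py <<'E'
import numpy as np,cv2
from scipy.spatial.transform import Rotation as R
def rot(q): return R.from_quat([q[1],q[2],q[3],q[0]]).as_matrix()
def rays(p,uv):
    K=np.array([[p['fx'],0,p['cx']],[0,p['fy'],p['cy']],[0,0,1]])
    x=cv2.undistortPoints(np.array(uv,float).reshape(-1,1,2),K,p['dist_coeffs'])[:,0]
    return np.c_[x,np.ones(len(x))]@rot(p['attitude']).T
def onplane(p,uv,z):
    r=rays(p,uv); o=p['origin']; return o+r*((z-o[2])/r[:,2])[:,None]
def cloud(p,d):
    v,u=np.mgrid[0:480,0:640]; r=rays(p,np.c_[u.ravel(),v.ravel()])
    P=p['origin']+r*d.reshape(-1,1); P[d.ravel()==0]=np.nan
    return P.reshape(480,640,3)
def proj(p,X):
    K=np.array([[p['fx'],0,p['cx']],[0,p['fy'],p['cy']],[0,0,1]])
    Rm=rot(p['attitude']).T
    return cv2.projectPoints(np.array(X,float).reshape(-1,3),cv2.Rodrigues(Rm)[0],-Rm@p['origin'],K,p['dist_coeffs'])[0][:,0]
E
python3 - <<'E'
from h import *
from plant import camera_params
cp={n:camera_params(n) for n in("top","scene")}
for n in cp:
    a=cv2.imread(f"pics/{n}0.png"); P=cloud(cp[n],np.load(f"pics/{n}0.npy"))
    hsv=cv2.cvtColor(a,cv2.COLOR_BGR2HSV)
    np.save(f"pics/{n}P.npy",P)
    print(n)
    # bench plane
    for nm,uv in dict(bench=(250,400) if n=="top" else (200,200)).items(): print(nm,P[uv[1],uv[0]])
    z=P[...,2]
    # heights masks
    for nm,lo,hi in [("top200",.19,.21),("sadd",.176,.19),("vialtop",.178,.19),("rail",.139,.15),("shelf",.104,.116)]:
        m=((z>lo)&(z<hi)&(P[...,0]>.3)&(P[...,0]<.85)).astype(np.uint8)
        c,l,s,ce=cv2.connectedComponentsWithStats(m)
        for i in range(1,c):
            if s[i,4]>12:
                q=P[l==i]; print(nm,s[i,4],ce[i].round(1),np.median(q,0).round(4),q.min(0).round(3),q.max(0).round(3))
b=cv2.imread("pics/top0.png"); cv2.imwrite("pics/topc.png",cv2.resize(b[130:350,230:540],None,fx=2.58,fy=2.58,interpolation=cv2.INTER_CUBIC))
b=cv2.imread("pics/scene0.png"); cv2.imwrite("pics/scenec.png",cv2.resize(b[190:420,170:440],None,fx=2.6,fy=2.6,interpolation=cv2.INTER_CUBIC))
E
```

```text
top
bench [0.2691921  0.24089235 0.00247479]
top200 170 [295.6 174.1] [0.677  0.1333 0.1991] [0.665 0.122 0.19 ] [0.691 0.146 0.205]
sadd 70 [402.2 167.3] [ 0.6914 -0.0612  0.182 ] [ 0.683 -0.069  0.176] [ 0.7   -0.054  0.187]
sadd 37 [296.8 181.2] [0.6672 0.1323 0.1835] [0.665 0.121 0.176] [0.68  0.145 0.19 ]
sadd 51 [441.5 202.8] [ 0.6219 -0.1295  0.1813] [ 0.618 -0.138  0.176] [ 0.628 -0.121  0.185]
sadd 46 [266.1 218.7] [0.5995 0.1891 0.1823] [0.596 0.182 0.177] [0.605 0.197 0.186]
sadd 48 [444.1 223.1] [ 0.5846 -0.1314  0.1812] [ 0.58  -0.14   0.177] [ 0.589 -0.124  0.185]
sadd 47 [267.8 239. ] [0.5627 0.1858 0.1819] [0.558 0.179 0.176] [0.567 0.194 0.186]
vialtop 66 [402.1 167.1] [ 0.6915 -0.0609  0.1822] [ 0.683 -0.069  0.178] [ 0.7   -0.054  0.187]
vialtop 30 [297.  180.8] [0.6675 0.1323 0.1853] [0.665 0.121 0.179] [0.68  0.145 0.19 ]
vialtop 42 [441.7 202.5] [ 0.6228 -0.1296  0.1816] [ 0.618 -0.138  0.178] [ 0.628 -0.121  0.185]
vialtop 43 [266.  218.6] [0.5997 0.1891 0.1824] [0.596 0.182 0.178] [0.605 0.197 0.186]
vialtop 45 [444.2 223. ] [ 0.5846 -0.1313  0.1814] [ 0.58  -
[... 2460 characters left out ...]
0652  0.1452] [ 0.696 -0.076  0.139] [ 0.707 -0.052  0.15 ]
rail 506 [371.9 379.2] [0.8442 0.0507 0.1482] [ 0.84  -0.072  0.142] [0.85 0.17 0.15]
rail 23 [295.3 424. ] [ 0.8443 -0.0883  0.1487] [ 0.84  -0.092  0.141] [ 0.848 -0.083  0.15 ]
shelf 15626 [295.  310.5] [ 6.646e-01 -1.000e-04  1.107e-01] [ 0.556 -0.184  0.105] [0.745 0.244 0.116]
shelf 25 [327.1 235.8] [0.5601 0.1336 0.1072] [0.558 0.119 0.105] [0.566 0.144 0.113]
shelf 30 [278.3 264.3] [0.5686 0.0241 0.1083] [0.565 0.01  0.105] [0.573 0.043 0.113]
shelf 530 [325.6 347. ] [0.7499 0.017  0.108 ] [ 0.733 -0.172  0.104] [0.764 0.246 0.116]
shelf 33 [224.6 295.6] [ 0.5768 -0.0864  0.1084] [ 0.572 -0.103  0.104] [ 0.581 -0.072  0.113]
```

View pics/topc.png

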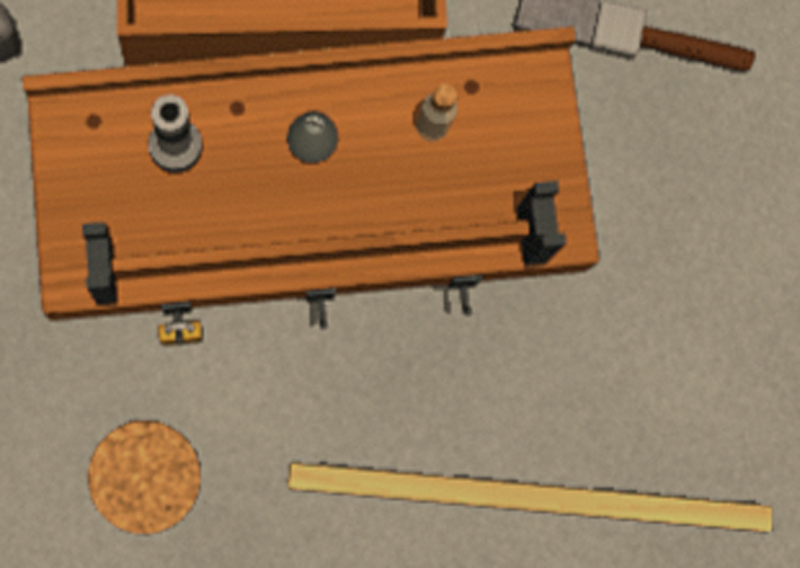

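View pics/scenec.png

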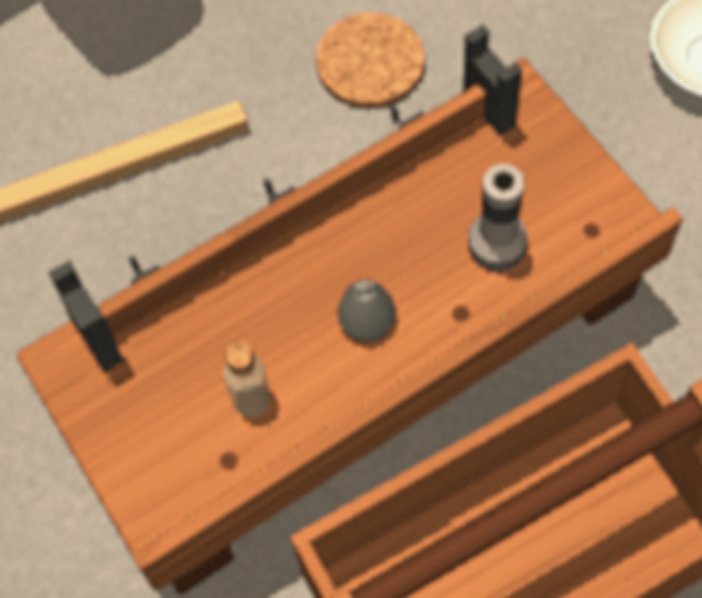

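Both crops show the parts clearly: flashlight top at about (171,108) in the top crop, black saddles at (99,262) and (541,222), cork mat at (145,477) and the bar from (290,475) to (772,518). The two views differ by about 3 mm, so I'll refine each measurement and average them.

```bash
cat > meas.py <<'E'
from h import *
def bar(a,P,p,z=.02,lo=.012,hi=.03):
    hsv=cv2.cvtColor(a,cv2.COLOR_BGR2HSV)
    m=((hsv[...,0]>14)&(hsv[...,0]<30)&(hsv[...,1]>90)&(hsv[...,2]>120)&(P[...,0]>.25)&(P[...,0]<.55)&(P[...,1]<.1)&(P[...,2]>lo)&(P[...,2]<hi)).astype(np.uint8)
    c,l,s,ce=cv2.connectedComponentsWithStats(m); i=1+np.argmax(s[1:,4])
    v,u=np.where(l==i); Q=onplane(p,np.c_[u,v],z)[:,:2]
    (cx,cy),(w,h),ang=cv2.minAreaRect((Q*1000).astype(np.float32))
    return cx,cy,w,h,ang,s[i,4]
def mat(a,P,p):
    hsv=cv2.cvtColor(a,cv2.COLOR_BGR2HSV)
    m=((hsv[...,0]<20)&(hsv[...,1]>90)&(P[...,0]>.3)&(P[...,0]<.52)&(P[...,1]>.05)&(P[...,1]<.26)&(P[...,2]<.03)).astype(np.uint8)
    m=cv2.morphologyEx(m,cv2.MORPH_OPEN,np.ones((3,3)))
    c,l,s,ce=cv2.connectedComponentsWithStats(m); i=1+np.argmax(s[1:,4])
    v,u=np.where(l==i); Q=onplane(p,np.c_[u,v],.012)[:,:2]*1000
    return cv2.minEnclosingCircle(Q.astype(np.float32)),Q.mean(0),s[i,4]
if __name__=="__main__":
    from plant import camera_params
    for n in("top","scene"):
        p=camera_params(n);a=cv2.imread(f"pics/{n}0.png");P=np.load(f"pics/{n}P.npy")
        print(n,"bar",bar(a,P,p),"mat",mat(a,P,p))
        # flashlight top disk: depth z>.193
        m=(P[...,2]>.192)&(P[...,2]<.21)&(abs(P[...,0]-.68)<.04)&(abs(P[...,1]-.132)<.04)
        v,u=np.where(m); Q=onplane(p,np.c_[u,v],.2)[:,:2]*1000
        print(" flash",cv2.minEnclosingCircle(Q.astype(np.float32)),Q.mean(0))
        for nm,c in dict(R1=(.624,-.13),R2=(.586,-.132),L1=(.602,.188),L2=(.564,.185)).items():
            m=(P[...,2]>.177)&(P[...,2]<.19)&(np.hypot(P[...,0]-c[0],P[...,1]-c[1])<.015)
            v,u=np.where(m); Q=onplane(p,np.c_[u,v],.183)[:,:2]*1000
            print(" ",nm,cv2.minAreaRect(Q.astype(np.float32))[0:2],Q.mean(0).round(1))
E
python3 meas.py
```

```text
top bar (414.10870361328125, -134.8335723876953, 377.00799560546875, 19.9969482421875, 83.66963195800781, np.int32(1860)) mat (((437.57470703125, 167.54165649414062), 45.27599334716797), array([437.27270742, 167.59504194]), np.int32(1524))
 flash ((676.83837890625, 133.7646484375), 13.691401481628418) [676.8661195  133.78105427]
  R1 ((622.3925170898438, -128.9831085205078), (16.56129264831543, 9.341151237487793)) [ 622. -129.]
  R2 ((583.3641357421875, -131.94821166992188), (16.300254821777344, 9.20629596710205)) [ 584.1 -131.4]
  L1 ((599.9248657226562, 189.0831298828125), (14.446325302124023, 9.290401458740234)) [599.6 189. ]
  L2 ((562.2659912109375, 186.4907684326172), (16.203575134277344, 7.298994064331055)) [562.4 185.9]
scene bar (418.8865051269531, -138.5989532470703, 379.2627868652344, 26.542869567871094, 83.60283660888672, np.int32(1939)) mat (((441.90228271484375, 165.02183532714844), 47.49869155883789), array([442.15996085, 164.20215309]), np.int32(1219))
 flash ((681.8729248046875, 130.83969116210938), 14.819684028625488) [681.93894503 131.00959405]
  R1 ((625.8938598632812, -131.65994262695312), (11.666274070739746, 16.360279083251953)) [ 625.7 -131.7]
  R2 ((588.7665405273438, -134.03199768066406), (13.3718843460083, 15.859686851501465)) [ 587.8 -134.1]
  L1 ((603.5263671875, 186.64761352539062), (10.798507690429688, 19.090301513671875)) [603.5 186.4]
  L2 ((565.7379760742188, 183.38375854492188), (11.15871810913086, 18.113374710083008)) [565.5 183.9]
```

```bash
cat > pl.py <<'E'
import sys,numpy as np
from h import rot,R
from plant import readout
def target(a): # tool down, tool x at world angle a
    return np.array([[np.cos(a),np.sin(a),0],[np.sin(a),-np.cos(a),0],[0,0,-1.]])
def rows(p,M,wps):
    out=[]
    for xyz,a,n,g in wps:
        T=target(a)
        for k in range(n):
            rem=n-k
            rv=R.from_matrix(M.T@T).as_rotvec()/rem
            s=M.T@((np.array(xyz)-p)/rem)
            s=np.round(s*1000)/1000; rv=np.round(rv*100)/100
            if rem==1: rv=np.round(R.from_matrix(M.T@T).as_rotvec()*200)/200
            p=p+M@s; M=M@R.from_rotvec(rv).as_matrix()
            out.append([*s,*rv,g])
    return out,p,M
def go(wps,p=None,M=None):
    st=readout.sense()
    if p is None: p=np.array(st['eef_pos']);M=rot(st['tcp_rot'])
    print('t',round(st['t'],3),'p',p.round(4),'x-ang',round(np.arctan2(M[1,0],M[0,0]),4),'gap',round(st['finger_gap'],4),'F',np.round(st['contact_force'],1),'z',M[:,2].round(4),'q6',st['joint_positions'].round(2))
    o,p,M=rows(p,M,wps)
    for i in range(0,len(o),8):
        print('['+', '.join(f'{float(v):g}' for r in o[i:i+8] for v in r)+']')
    print('max',np.abs(o).max(0),'end',p.round(4))
    return p,M
E
python3 - <<'E'
from pl import go
go([((.679,.132,.30),1.64,16,0)])
E
```

```text
t 0.15 p [ 0.155  -0.5273  0.2046] x-ang 0.2858 gap 0.0939 F [ 0.  -0.4 -0.2] z [-3.0e-04  1.7e-03 -1.0e+00] q6 [-1.39  0.09  1.37 -0.    1.68 -0.1 ]
[0.043, -0.03, -0.006, -0, -0, -0.08, 0, 0.045, -0.027, -0.006, -0, -0, -0.08, 0, 0.047, -0.023, -0.006, -0, -0, -0.09, 0, 0.049, -0.019, -0.006, -0, -0, -0.08, 0, 0.051, -0.015, -0.006, -0, -0, -0.09, 0, 0.052, -0.01, -0.006, -0, -0, -0.08, 0, 0.052, -0.006, -0.006, -0, -0, -0.09, 0, 0.053, -0.001, -0.006, -0, -0, -0.08, 0]
[0.053, 0.003, -0.006, -0, -0, -0.09, 0, 0.052, 0.008, -0.006, -0, -0, -0.08, 0, 0.051, 0.012, -0.006, -0, -0, -0.09, 0, 0.05, 0.016, -0.006, -0, -0, -0.08, 0, 0.049, 0.02, -0.006, -0, -0, -0.09, 0, 0.046, 0.025, -0.005, -0, -0, -0.08, 0, 0.044, 0.028, -0.006, -0, -0, -0.09, 0, 0.042, 0.032, -0.005, -0, -0, -0.085, 0]
max [0.053 0.032 0.006 0.    0.    0.09  0.   ] end [0.6787 0.132  0.2995]
```

Call:
arm_command(steps=[0.043,-0.03,-0.006,0,0,-0.08,0,0.045,-0.027,-0.006,0,0,-0.08,0,0.047,-0.023,-0.006,0,0,-0.09,0,0.049,-0.019,-0.006,0,0,-0.08,0,0.051,-0.015,-0.006,0,0,-0.09,0,0.052,-0.01,-0.006,0,0,-0.08,0,0.052,-0.006,-0.006,0,0,-0.09,0,0.053,-0.001,-0.006,0,0,-0.08,0])

```text
t: 1.15
eef_pos: [0.4175, -0.1962, 0.2534]
tcp_rot: [0.0, 0.887, 0.461, -0.0]
contact_force: [-0.3, -0.8, -0.1]
finger_gap: 0.094
```

Tracking is good.

Call:
arm_command(steps=[0.053,0.003,-0.006,0,0,-0.09,0,0.052,0.008,-0.006,0,0,-0.08,0,0.051,0.012,-0.006,0,0,-0.09,0,0.05,0.016,-0.006,0,0,-0.08,0,0.049,0.02,-0.006,0,0,-0.09,0,0.046,0.025,-0.005,0,0,-0.08,0,0.044,0.028,-0.006,0,0,-0.09,0,0.042,0.032,-0.005,0,0,-0.085,0])

```text
t: 2.15
eef_pos: [0.6796, 0.1331, 0.2992]
tcp_rot: [-0.0, 0.681, 0.732, -0.0]
contact_force: [0.7, -0.2, 0.8]
finger_gap: 0.0938
```

Run:
```python
from h import *
from plant import *
from pl import go
p=camera_params("wrist"); a,d=grab_frame("wrist"); cv2.imwrite("pics/w1.png",a)
P=cloud(p,d); np.save("pics/w1P.npy",P)
print("axis",rot(p['attitude'])[:,2].round(3),p['origin'])
m=(P[...,2]>.19)&(P[...,2]<.21)&(abs(P[...,0]-.68)<.03)&(abs(P[...,1]-.132)<.03)
v,u=np.where(m); Q=onplane(p,np.c_[u,v],.2)[:,:2]*1000
print(len(u),u.mean(),v.mean(),cv2.minEnclosingCircle(Q.astype(np.float32)),Q.mean(0))
print('expect',proj(p,[[.679,.132,.2]]))
go([])if 0 else None
print(readout.sense()['eef_pos'],readout.sense()['tcp_rot'])
```

```text
axis [ 0.017 -0.252 -0.968] [0.67475261 0.20663328 0.47942409]
976 315.4795081967213 236.28176229508196 ((680.6909790039062, 135.96360778808594), 14.02750301361084) [680.30059743 135.85004008]
expect [[313.37206652 241.18809447]]
[0.68231921 0.1389882  0.29562269] [-1.87844584e-03  6.77951264e-01  7.35104110e-01  7.08984259e-04]
```

View pics/w1.png

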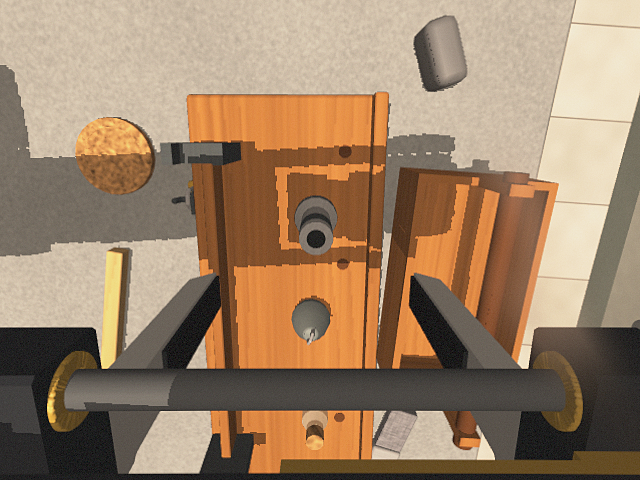

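The wrist view shows the flashlight's top ring at (315,237), between the fingers' lines. It puts the centre at (0.6805, 0.136) and the three views average (0.680, 0.1335). I'll settle first and then go partway down.

Call:
arm_command(steps=[0,0,0,0,0,0,0,0,0,0,0,0,0,0,0,0,0.02,0,0,0,0,0,0,0.02,0,0,0,0,0,0,0.02,0,0,0,0,0,0,0.015,0,0,0,0,0,0,0,0,0,0,0])

```text
t: 3.08
eef_pos: [0.6777, 0.1307, 0.2235]
tcp_rot: [-0.001, 0.682, 0.731, -0.001]
contact_force: [0.1, -0.1, -0.7]
finger_gap: 0.094
```

Run:
```python
from h import *
from plant import *
from pl import go
p=camera_params("wrist"); s=readout.sense(); a,d=grab_frame("wrist"); cv2.imwrite("pics/w2.png",a)
P=cloud(p,d)
m=(P[...,2]>.19)&(P[...,2]<.21)&(abs(P[...,0]-.68)<.03)&(abs(P[...,1]-.132)<.03)
v,u=np.where(m); Q=onplane(p,np.c_[u,v],.2)[:,:2]*1000
print(len(u),u.mean(),v.mean(),cv2.minEnclosingCircle(Q.astype(np.float32)),Q.mean(0))
print(s['eef_pos'],s['tcp_rot'])
go([((.680,.1335,.160),1.64,6,0)])
```

```text
1784 319.43553811659194 265.3424887892377 ((680.4348754882812, 136.19747924804688), 14.345136642456055) [680.37153472 136.16665773]
[0.6777379  0.13071934 0.22353906] [-6.69421463e-04  6.82382856e-01  7.30994099e-01 -9.03915489e-04]
t 3.125 p [0.6783 0.131  0.2247] x-ang 1.6398 gap 0.094 F [-0.5  0.2  0.2] z [-2.e-04 -2.e-04 -1.e+00] q6 [ 0.11  0.41  0.94 -0.    1.79  0.04]
[0, 0, 0.011, -0, 0, -0, 0, 0, 0, 0.011, -0, 0, -0, 0, 0.001, 0, 0.011, -0, 0, -0, 0, 0, 0.001, 0.011, -0, 0, -0, 0, 0.001, 0, 0.01, -0, 0, -0, 0, 0, 0.001, 0.011, -0, 0, -0, 0]
max [0.001 0.001 0.011 0.    0.    0.    0.   ] end [0.6802 0.1331 0.1597]
```

View pics/w2.png

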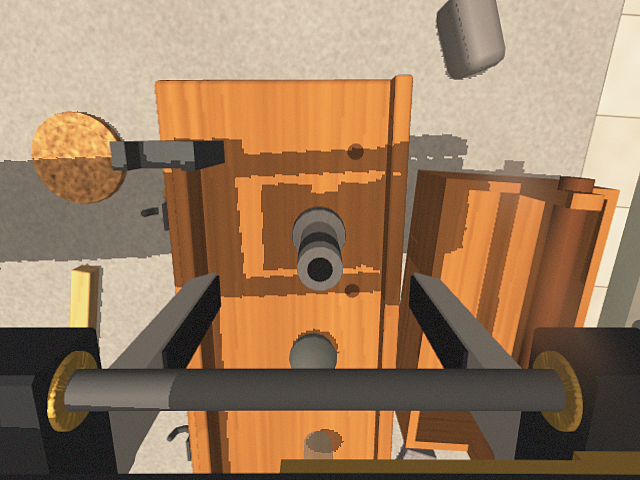

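The wrist view now has the flashlight's top at (319,266), between the fingers, which gives (0.6804, 0.136). I'll descend and grip.

Call:
arm_command(steps=[0.001,0,0.011,0,0,0,0,0.001,0.001,0.011,0,0,0,0,0.001,0,0.011,0,0,0,0,0,0.001,0.011,0,0,0,0,0,0,0.011,0,0,0,0,0,0,0.01,0,0,0,0,0,0,0,0,0,0,0,0,0,0,0,0,0,140])

```text
t: 4.12
eef_pos: [0.6807, 0.1348, 0.1599]
tcp_rot: [0.0, 0.682, 0.731, 0.0]
contact_force: [0.2, -0.5, -0.3]
finger_gap: 0.0873
```

Call:
arm_command(steps=[0,0,0,0,0,0,255,0,0,0,0,0,0,255,0,0,0,0,0,0,255,0,0,0,0,0,0,255,0,0,0,0,0,0,255])

```text
t: 4.75
eef_pos: [0.6805, 0.1349, 0.1594]
tcp_rot: [0.0, 0.682, 0.731, -0.0]
contact_force: [-0.4, -0.2, -0.1]
finger_gap: 0.0375
```

Still closing (37 mm against a 26 mm barrel), so I'll give it more time.

Call:
arm_command(steps=[0,0,0,0,0,0,255,0,0,0,0,0,0,255,0,0,0,0,0,0,255,0,0,0,0,0,0,255])

```text
t: 5.25
eef_pos: [0.6805, 0.1349, 0.1594]
tcp_rot: [-0.0, 0.682, 0.731, -0.0]
contact_force: [-0.3, -0.3, 0.1]
finger_gap: 0.0245
```

Call:
arm_command(steps=[0,0,-0.005,0,0,0,255,0,0,-0.015,0,0,0,255,0,0,-0.02,0,0,0,255,0,0,-0.02,0,0,0,255,0,0,-0.02,0,0,0,255,0,0,-0.02,0,0,0,255,0,0,-0.015,0,0,0,255,0,0,0,0,0,0,255])

```text
t: 6.25
eef_pos: [0.6812, 0.1349, 0.2769]
tcp_rot: [0.001, 0.682, 0.731, 0.002]
contact_force: [-0.7, 0.2, -2.6]
finger_gap: 0.0251
```

Run:
```python
from h import *
from plant import *
from pl import go
a,d=grab_frame("scene"); cv2.imwrite("pics/s2.png",a)
a,d=grab_frame("wrist"); cv2.imwrite("pics/w3.png",a[100:])
go([((.4405,.167,.28),1.60,8,255),((.4405,.167,.095),1.6,8,255)])
```

```text
t 6.35 p [0.6804 0.1349 0.274 ] x-ang 1.6408 gap 0.0248 F [-1.1 -0.1 -3.1] z [-7.e-04 -2.e-04 -1.e+00] q6 [ 0.11  0.43  0.82 -0.    1.89  0.04]
[0.006, -0.03, -0.001, -0, 0, 0.01, 255, 0.006, -0.03, -0.001, -0, 0, 0, 255, 0.006, -0.03, -0.001, -0, 0, 0.01, 255, 0.005, -0.03, -0.001, -0, 0, 0, 255, 0.006, -0.029, -0, -0, 0, 0.01, 255, 0.005, -0.03, -0.001, -0, 0, 0, 255, 0.005, -0.029, -0, -0, 0, 0.01, 255, 0.005, -0.03, -0.001, -0, 0, 0, 255]
[0, 0, 0.023, -0, 0, 0, 255, 0, 0, 0.023, -0, 0, 0, 255, 0, 0, 0.023, -0, 0, 0, 255, 0, 0, 0.023, -0, 0, 0, 255, 0, 0, 0.023, -0, 0, 0, 255, 0, 0, 0.023, -0, 0, 0, 255, 0, 0, 0.024, -0, 0, 0, 255, 0, 0, 0.023, -0, 0, 0, 255]
max [6.00e-03 3.00e-02 2.40e-02 0.00e+00 0.00e+00 1.00e-02 2.55e+02] end [0.4404 0.1669 0.0952]
```

View pics/s2.png

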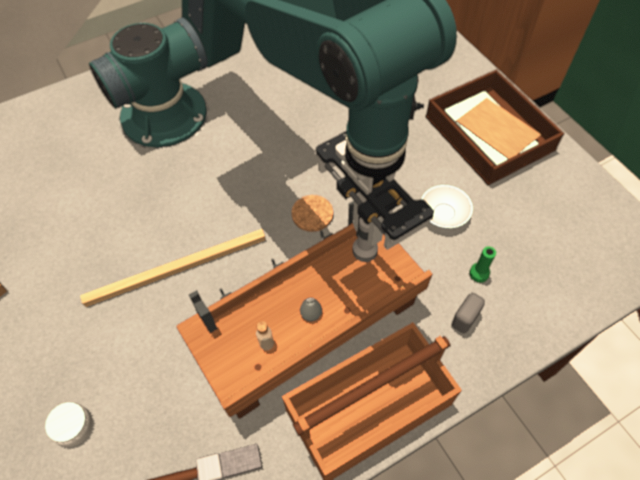

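View pics/w3.png

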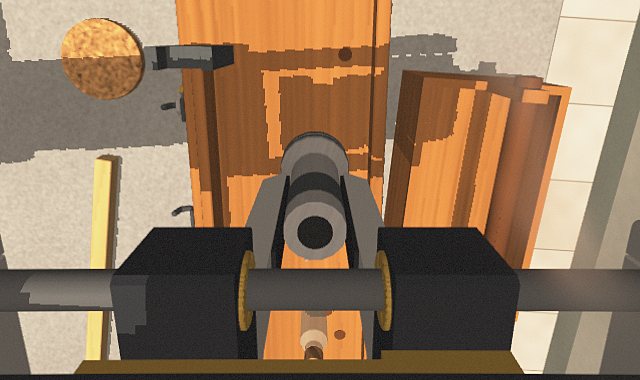

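The flashlight is held upright: scene (366,240), wrist crop (315,230). Its bottom is at about z = 0.224, above the rail and saddles. Moving forward now.

Call:
arm_command(steps=[0.006,-0.02,-0.003,0,0,0.01,255,0.006,-0.03,-0.003,0,0,0,255,0.006,-0.035,0,0,0,0.01,255,0.005,-0.035,0,0,0,0,255,0.006,-0.035,0,0,0,0.01,255,0.005,-0.035,0,0,0,0,255,0.005,-0.03,0,0,0,0.01,255,0.005,-0.018,0,0,0,0,255])

```text
t: 7.35
eef_pos: [0.439, 0.1669, 0.2798]
tcp_rot: [-0.0, 0.696, 0.718, -0.0]
contact_force: [0.1, 0.2, -2.0]
finger_gap: 0.0249
```

Call:
arm_command(steps=[0,0,0.01,0,0,0,255,0,0,0.02,0,0,0,255,0,0,0.025,0,0,0,255,0,0,0.03,0,0,0,255,0,0,0.03,0,0,0,255,0,0,0.025,0,0,0,255,0,0,0.02,0,0,0,255,0,0,0.015,0,0,0,255])

```text
t: 8.35
eef_pos: [0.4405, 0.1664, 0.103]
tcp_rot: [-0.001, 0.697, 0.717, -0.001]
contact_force: [-0.3, 0.1, -2.6]
finger_gap: 0.0249
```

Call:
arm_command(steps=[0,0,0,0,0,0,255,0,0,0,0,0,0,255])

```text
t: 8.6
eef_pos: [0.4414, 0.1669, 0.1061]
tcp_rot: [0.0, 0.696, 0.718, 0.001]
contact_force: [0.4, 0.5, -2.8]
finger_gap: 0.0254
```

Run:
```python
from h import *
from plant import *
from pl import go
from meas import mat
for n in("wrist","top"):
    p=camera_params(n); a,d=grab_frame(n); cv2.imwrite(f"pics/{n}4.png",a)
    P=cloud(p,d); print(n,mat(a,P,p))
go([((.4400,.166,.063),1.6,6,255)])
```

```text
wrist (((438.96832275390625, 168.55364990234375), 44.803916931152344), array([437.83714298, 181.18988245]), np.int32(7286))
top (((414.4359130859375, 142.14727783203125), 13.696097373962402), array([412.44075359, 140.84455428]), np.int32(58))
t 8.7 p [0.4415 0.167  0.1066] x-ang 1.6008 gap 0.0248 F [-0.3 -0.6 -3.1] z [ 2.3e-03  5.0e-04 -1.0e+00] q6 [ 0.24 -0.05  1.71 -0.    1.48  0.21]
[-0, -0, 0.007, 0, -0, 0, 255, -0, -0, 0.007, 0, -0, 0, 255, -0, -0, 0.007, 0, -0, 0, 255, -0, -0.001, 0.008, 0, -0, 0, 255, -0, -0, 0.007, 0, -0, 0, 255, -0.001, -0.001, 0.008, 0, -0, 0, 255]
max [1.00e-03 1.00e-03 8.00e-03 0.00e+00 0.00e+00 0.00e+00 2.55e+02] end [0.4396 0.166  0.0626]
```

View pics/wrist4.png

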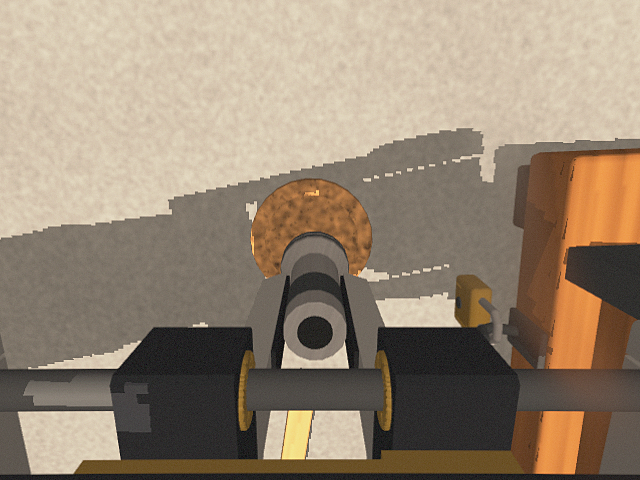

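View pics/top4.png

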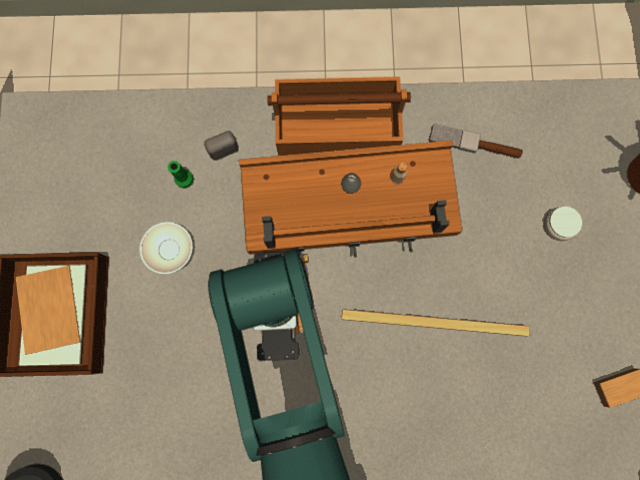

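The wrist view shows the mat disc around (311,235) with the flashlight centred over it, giving a mat centre of (0.439, 0.1685). The top view shows the arm hiding the mat and the shelf things undisturbed. Lowering.

Call:
arm_command(steps=[0,0,0.007,0,0,0,255,0,0,0.01,0,0,0,255,0,-0.001,0.01,0,0,0,255,0,0,0.007,0,0,0,255,0,0,0.005,0,0,0,255,0,0,0.002,0,0,0,255,0,0,0,0,0,0,255])

```text
t: 9.57
eef_pos: [0.4397, 0.1668, 0.0645]
tcp_rot: [0.0, 0.696, 0.718, 0.0]
contact_force: [0.8, -0.1, -2.3]
finger_gap: 0.0249
```

Call:
arm_command(steps=[0,0,0.001,0,0,0,255,0,0,0.001,0,0,0,255,0,0,0.001,0,0,0,255,0,0,0,0,0,0,255])

```text
t: 10.07
eef_pos: [0.4395, 0.1668, 0.0614]
tcp_rot: [0.0, 0.696, 0.718, -0.0]
contact_force: [-0.0, -0.9, -2.7]
finger_gap: 0.0249
```

Call:
arm_command(steps=[0,0,0.001,0,0,0,255,0,0,0,0,0,0,255])

```text
t: 10.32
eef_pos: [0.4397, 0.1669, 0.0613]
tcp_rot: [0.0, 0.696, 0.718, 0.0]
contact_force: [-2.9, -0.7, 3.0]
finger_gap: 0.0249
```

Call:
arm_command(steps=[0,0,0.001,0,0,0,255,0,0,0,0,0,0,255])

```text
t: 10.58
eef_pos: [0.4397, 0.1669, 0.0613]
tcp_rot: [0.0, 0.696, 0.718, 0.0]
contact_force: [-4.4, -1.4, 9.3]
finger_gap: 0.025
```

It's on the mat (the force turned upward). I'll ease off and release.

Call:
arm_command(steps=[0,0,-0.001,0,0,0,255,0,0,0,0,0,0,60,0,0,0,0,0,0,60,0,0,0,0,0,0,60,0,0,0,0,0,0,60,0,0,0,0,0,0,60])

```text
t: 11.32
eef_pos: [0.4396, 0.1668, 0.0604]
tcp_rot: [0.0, 0.696, 0.718, -0.0]
contact_force: [0.1, -1.1, 0.5]
finger_gap: 0.0704
```

Call:
arm_command(steps=[0,0,-0.01,0,0,0,0,0,0,-0.02,0,0,0,0,0,0,-0.03,0,0,0,0,0,0,-0.035,0,0,0,0,0,0,-0.035,0,0,0,0,0,0,-0.03,0,0,0,0,0,0,-0.01,0,0,0,0])

```text
t: 12.2
eef_pos: [0.4406, 0.1671, 0.2334]
tcp_rot: [0.001, 0.696, 0.718, 0.002]
contact_force: [-0.8, -0.5, -1.3]
finger_gap: 0.0939
```

Run:
```python
from pl import go
go([((.416,-.134,.20),1.46,8,0)])
```

```text
t 12.2 p [0.4406 0.1671 0.2334] x-ang 1.6009 gap 0.0939 F [-0.8 -0.5 -1.3] z [ 0.0049  0.0011 -1.    ] q6 [ 0.24 -0.1   1.5  -0.    1.73  0.21]
[-0.038, -0.004, 0.004, 0, -0, 0.02, 0, -0.038, -0.004, 0.004, 0, -0, 0.02, 0, -0.038, -0.003, 0.004, 0, -0, 0.02, 0, -0.037, -0.002, 0.004, 0, -0, 0.02, 0, -0.038, -0.001, 0.004, 0, -0, 0.02, 0, -0.038, -0, 0.004, 0, -0, 0.01, 0, -0.037, -0, 0.004, 0, -0, 0.02, 0, -0.038, 0, 0.005, 0.005, -0, 0.01, 0]
max [0.038 0.004 0.005 0.005 0.    0.02  0.   ] end [ 0.4155 -0.1344  0.2   ]
```

Call:
arm_command(steps=[-0.03,-0.004,0,0,0,0.02,0,-0.04,-0.004,0,0,0,0.02,0,-0.042,-0.003,0.004,0,0,0.02,0,-0.042,-0.002,0.008,0,0,0.02,0,-0.042,-0.001,0.008,0,0,0.02,0,-0.042,0,0.01,0,0,0.02,0,-0.038,0,0.005,0,0,0.02,0,-0.026,0,0,0,0,0,0])

```text
t: 13.2
eef_pos: [0.4128, -0.1359, 0.1939]
tcp_rot: [-0.001, 0.745, 0.667, -0.001]
contact_force: [-0.3, -0.4, 0.4]
finger_gap: 0.0939
```

Call:
arm_command(steps=[0,0,0,0,0,0,0,0,0,0,0,0,0,0])

```text
t: 13.45
eef_pos: [0.4138, -0.1341, 0.195]
tcp_rot: [-0.001, 0.745, 0.667, 0.0]
contact_force: [0.4, -0.1, -0.5]
finger_gap: 0.0938
```

Run:
```python
from h import *
from plant import *
from pl import go
for n in("wrist","top"):
    p=camera_params(n); a,d=grab_frame(n); cv2.imwrite(f"pics/{n}5.png",a)
    P=cloud(p,d); np.save(f"pics/{n}5P.npy",P)
    if n=="wrist":
        hsv=cv2.cvtColor(a,cv2.COLOR_BGR2HSV)
        m=((hsv[...,0]>12)&(hsv[...,0]<32)&(hsv[...,1]>90)&(P[...,2]>.012)&(P[...,2]<.03)&(abs(P[...,0]-.415)<.06)).astype(np.uint8)
        c,l,s,ce=cv2.connectedComponentsWithStats(m); i=1+np.argmax(s[1:,4]); v,u=np.where(l==i)
        Q=onplane(p,np.c_[u,v],.02)[:,:2]*1000
        for rows_ in np.array_split(np.arange(v.min(),v.max()),8):
            k=np.isin(v,rows_); print(Q[k,1].mean().round(1),Q[k,0].mean().round(1),np.ptp(u[k]))
        print(s[i],Q.min(0),Q.max(0))
go([])
```

```text
30.7 434.5 23
-3.9 430.8 23
-41.3 426.7 21
-80.4 422.4 21
-122.2 417.4 20
-166.6 412.5 20
-213.6 406.9 20
-264.0 401.9 18
[ 306    0   24  369 7907] [ 389.64338898 -291.88344298] [445.61570136  48.1698087 ]
t 13.55 p [ 0.414  -0.1338  0.1954] x-ang 1.4621 gap 0.0942 F [ 0.4  0.1 -0.9] z [-1.e-04  4.e-04 -1.e+00] q6 [-0.44 -0.17  1.64  0.    1.67 -0.33]Traceback (most recent call last):
  File "<stdin>", line 15, in <module>
  File "pl.py", line 26, in go
    print('max',np.abs(o).max(0),'end',p.round(4))
                ~~~~~~~~~~~~~^^^
    return umr_maximum(a, axis, None, out, keepdims, initial, where)
ValueError: zero-size array to reduction operation maximum which has no identity
```

View pics/wrist5.png

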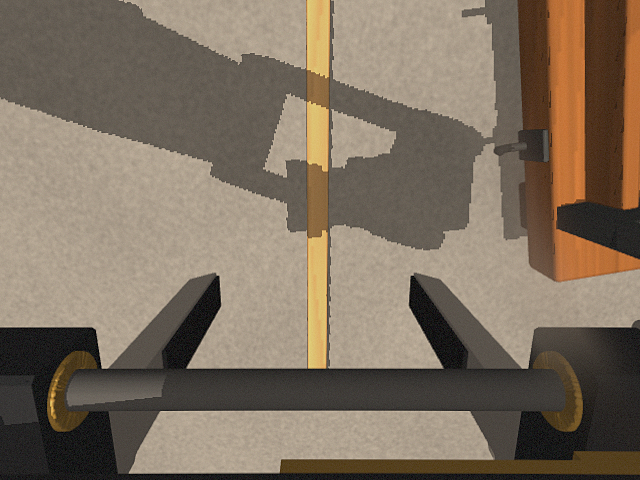

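View pics/top5.png

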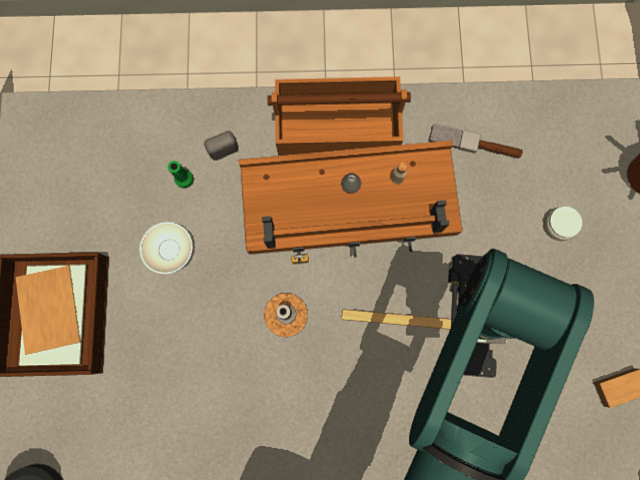

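The wrist view shows the bar's strip at (318, 0-369), centred between the fingers. The top view shows the flashlight standing at (285,313), inside the mat. Descending on the bar.

Call:
arm_command(steps=[0,0.001,0.015,0,0,0,0,-0.001,0.001,0.03,0,0,0,0,0,0,0.035,0,0,0,0,0,0,0.035,0,0,0,0,0,0,0.03,0,0,0,0,0,0,0.02,0,0,0,0,0,0,0.012,0,0,0,0,0,0,0.006,0,0,0,0])

```text
t: 14.55
eef_pos: [0.4155, -0.1354, 0.0116]
tcp_rot: [-0.0, 0.745, 0.667, -0.0]
contact_force: [-0.0, -0.3, 0.4]
finger_gap: 0.0941
```

Call:
arm_command(steps=[0,0,0.002,0,0,0,140,0,0,0,0,0,0,140])

```text
t: 14.8
eef_pos: [0.4163, -0.1362, 0.0111]
tcp_rot: [0.001, 0.745, 0.667, 0.0]
contact_force: [0.2, -0.4, 0.1]
finger_gap: 0.0775
```

Call:
arm_command(steps=[0,0,0.003,0,0,0,140,0,0,0.003,0,0,0,140,0,0,0,0,0,0,200,0,0,0,0,0,0,255,0,0,0,0,0,0,255,0,0,0,0,0,0,255,0,0,0,0,0,0,255,0,0,0,0,0,0,255])

```text
t: 15.8
eef_pos: [0.4159, -0.136, 0.0045]
tcp_rot: [0.0, 0.745, 0.667, 0.0]
contact_force: [0.1, 0.4, 0.1]
finger_gap: 0.0199
```

Call:
arm_command(steps=[0,0,0,0,0,0,255,0,0,0,0,0,0,255])

```text
t: 16.05
eef_pos: [0.4159, -0.1359, 0.0045]
tcp_rot: [0.0, 0.745, 0.667, 0.0]
contact_force: [0.3, 0.5, 0.1]
finger_gap: 0.0196
```

Call:
arm_command(steps=[0,0,-0.005,0,0,0,255,0,0,-0.015,0,0,0,255,0,0,-0.03,0,0,0,255,0,0,-0.04,0,0,0,255,0,0,-0.045,0,0,0,255,0,0,-0.045,0,0,0,255,0,0,-0.035,0,0,0,255,0,0,-0.02,0,0,0,255])

```text
t: 17.05
eef_pos: [0.4163, -0.1361, 0.243]
tcp_rot: [0.002, 0.745, 0.667, 0.001]
contact_force: [0.5, -0.6, -2.2]
finger_gap: 0.0194
```

Call:
arm_command(steps=[0,0,0,0,0,0,255,0,0,0,0,0,0,255,0,0,0,0,0,0,255])

```text
t: 17.42
eef_pos: [0.4151, -0.1356, 0.238]
tcp_rot: [-0.001, 0.745, 0.667, -0.001]
contact_force: [-0.3, 0.6, -2.1]
finger_gap: 0.0198
```

Run:
```python
from h import *
from plant import *
from pl import go
p=camera_params("wrist"); a,d=grab_frame("wrist"); cv2.imwrite("pics/w6.png",a); np.save("pics/w6P.npy",cloud(p,d))
a,d=grab_frame("scene"); cv2.imwrite("pics/s6.png",a)
P=np.load("pics/w1P.npy"); 
m=(P[...,2]>.176)&(P[...,2]<.19)&(P[...,0]<.63)&(P[...,1]>.1)
c,l,s,ce=cv2.connectedComponentsWithStats(m.astype(np.uint8))
for i in range(1,c):
    if s[i,4]>30: print(s[i,4],ce[i],np.median(P[l==i],0),P[l==i].min(0),P[l==i].max(0))
go([((.594,.0275,.25),1.64,10,255)])
```

```text
316 [167.84177215 153.46518987] [0.56609834 0.18723131 0.18373703] [0.56010008 0.17929519 0.17624318] [0.56967134 0.19516244 0.18662156]
289 [218.06920415 153.49134948] [0.60343393 0.1900678  0.18374533] [0.5979031  0.1820848  0.17627247] [0.60739674 0.19794977 0.18649372]
t 17.525 p [ 0.4153 -0.1357  0.2383] x-ang 1.4608 gap 0.0199 F [ 0.9 -0.5 -2.3] z [-2.1e-03  9.0e-04 -1.0e+00] q6 [-0.45 -0.17  1.55 -0.    1.76 -0.34]
[0.018, 0.016, -0.001, -0, -0, -0.02, 255, 0.018, 0.016, -0.001, -0, -0, -0.02, 255, 0.018, 0.017, -0.001, -0, -0, -0.02, 255, 0.017, 0.017, -0.001, -0, -0, -0.02, 255, 0.017, 0.017, -0.001, -0, -0, -0.02, 255, 0.016, 0.018, -0.001, -0, -0, -0.02, 255, 0.016, 0.018, -0.001, -0, -0, -0.01, 255, 0.016, 0.018, -0.002, -0, -0, -0.02, 255]
[0.016, 0.019, -0.001, -0, -0, -0.01, 255, 0.015, 0.018, -0.002, -0, -0, -0.02, 255]
max [1.80e-02 1.90e-02 2.00e-03 0.00e+00 0.00e+00 2.00e-02 2.55e+02] end [0.5935 0.0273 0.2501]
```

View pics/w6.png

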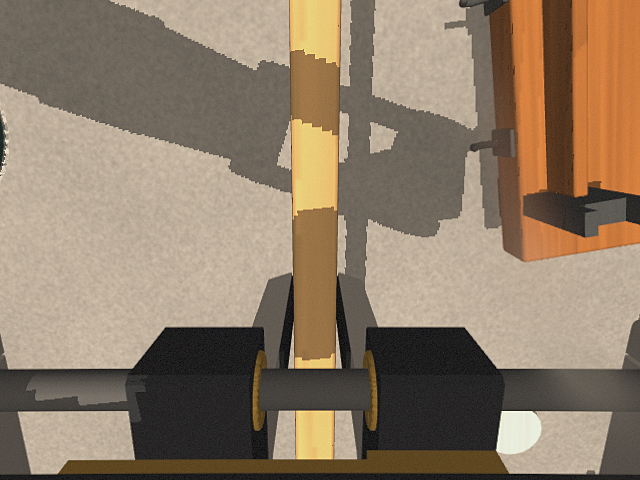

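View pics/s6.png

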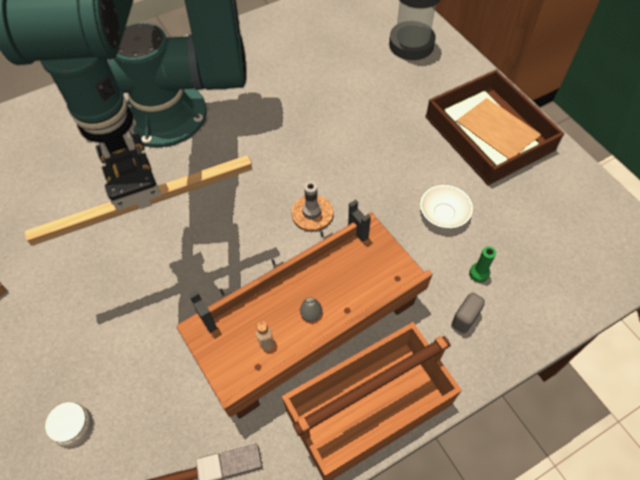

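The bar is held square and level: wrist (316, 0-360), scene (28,236)-(250,163). The flashlight stands on the mat at (311,200). The wrist's left saddle reading, (0.585, 0.189), agrees. I'll carry the bar over the saddles.

Call:
arm_command(steps=[0.014,0.012,-0.002,0,0,-0.02,255,0.02,0.018,-0.002,0,0,-0.02,255,0.02,0.019,-0.002,0,0,-0.02,255,0.02,0.02,-0.002,0,0,-0.02,255,0.02,0.02,-0.002,0,0,-0.02,255,0.02,0.02,-0.001,0,0,-0.02,255,0.018,0.02,-0.001,0,0,-0.02,255,0.016,0.019,0,0,0,-0.02,255])

```text
t: 18.52
eef_pos: [0.5699, 0.0073, 0.2506]
tcp_rot: [-0.001, 0.689, 0.725, -0.001]
contact_force: [0.3, 0.4, -2.8]
finger_gap: 0.0197
```

Call:
arm_command(steps=[0.012,0.017,0,0,0,-0.01,255,0.007,0.009,0,0,0,-0.01,255,0,0,0,0,0,0,255,0,0,0,0,0,0,255])

```text
t: 19.02
eef_pos: [0.5939, 0.0264, 0.2514]
tcp_rot: [-0.0, 0.682, 0.731, -0.0]
contact_force: [0.1, 0.4, -2.1]
finger_gap: 0.0199
```

```bash
cat > sad.py <<'E'
from h import *
from plant import *
from pl import go
import sys
k=sys.argv[1]; zt=float(sys.argv[2]) # bar top z guess offset from TCP
st=readout.sense(); print(st['eef_pos'],st['tcp_rot'])
for n in("wrist","top","scene"):
    p=camera_params(n); a,d=grab_frame(n); cv2.imwrite(f"pics/{n}{k}.png",a); P=cloud(p,d); np.save(f"pics/{n}{k}P.npy",P)
    hsv=cv2.cvtColor(a,cv2.COLOR_BGR2HSV)
    zb=st['eef_pos'][2]-.0045+.02
    m=((hsv[...,0]>10)&(hsv[...,0]<32)&(hsv[...,1]>80)&(abs(P[...,2]-zb)<.008)&(P[...,0]>.53)&(P[...,0]<.65)).astype(np.uint8)
    v,u=np.where(m); Q=onplane(p,np.c_[u,v],zb)*1000
    yb=np.arange(-160,230,20); 
    xs=[(y,np.mean([Q[k_,0].min(),Q[k_,0].max()])) for y in yb for k_ in [abs(Q[:,1]-y)<4] if k_.sum()>10]
    xs=np.array(xs)
    if len(xs)>3:
        f=np.polyfit(xs[:,0],xs[:,1],1); r=xs[:,1]-np.polyval(f,xs[:,0]); g=abs(r)<3; f=np.polyfit(xs[g,0],xs[g,1],1)
        print(n,'bar slope',f[0].round(4),'x at y=187',np.polyval(f,187).round(1),'at -131.5',np.polyval(f,-131.5).round(1),'at 27.5',np.polyval(f,27.5).round(1),'y range',Q[:,1].min().round(1),Q[:,1].max().round(1))
    m=(hsv[...,2]<95)&(hsv[...,1]<90)&(P[...,2]>.177)&(P[...,2]<.189)
    for nm,c in dict(R1=(.624,-.131),R2=(.586,-.132),L1=(.602,.188),L2=(.564,.185)).items():
        mm=m&(np.hypot(P[...,0]-c[0],P[...,1]-c[1])<.015); v,u=np.where(mm)
        if len(u)>15: Q=onplane(p,np.c_[u,v],.183)*1000; print('  ',nm,len(u),Q.mean(0).round(1),Q.min(0).round(1),Q.max(0).round(1))
E
python3 sad.py 7 0
```

```text
[0.59393768 0.02644475 0.25139514] [-6.24384934e-05  6.82122495e-01  7.31237834e-01 -3.57717221e-04]
wrist bar slope -0.0682 x at y=187 583.4 at -131.5 605.1 at 27.5 594.2 y range -60.0 150.9
   R1 248 [ 624.5 -127.   183. ] [ 619.9 -137.5  183. ] [ 629.2 -115.2  183. ]
   R2 69 [ 586.  -124.6  183. ] [ 582.6 -140.2  183. ] [ 590.  -118.7  183. ]
top bar slope -0.0701 x at y=187 579.9 at -131.5 602.3 at 27.5 591.1 y range -162.8 215.0
   R2 42 [ 584.6 -130.8  183. ] [ 580.6 -138.6  183. ] [ 588.1 -123.7  183. ]
   L2 43 [562.1 185.6 183. ] [558.4 178.4 183. ] [566.  192.8 183. ]
scene bar slope -0.0674 x at y=187 585.5 at -131.5 607.0 at 27.5 596.2 y range -165.6 213.2
   R1 56 [ 625.5 -132.8  183. ] [ 619.7 -139.8  183. ] [ 631.8 -126.5  183. ]
   R2 22 [ 591.4 -134.3  183. ] [ 588.6 -140.3  183. ] [ 594.4 -128.3  183. ]
   L1 47 [604.5 184.4 183. ] [598.4 177.  183. ] [610.8 192.4 183. ]
   L2 22 [568.4 182.2 183. ] [564.8 175.6 183. ] [572.1 189.8 183. ]
```

View pics/wrist7.png

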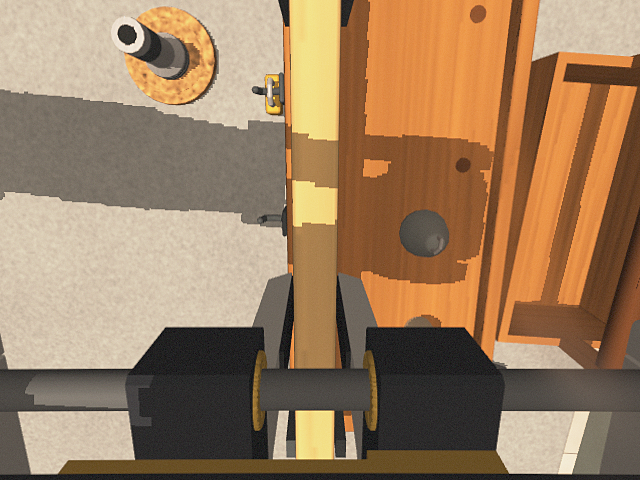

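View pics/top7.png

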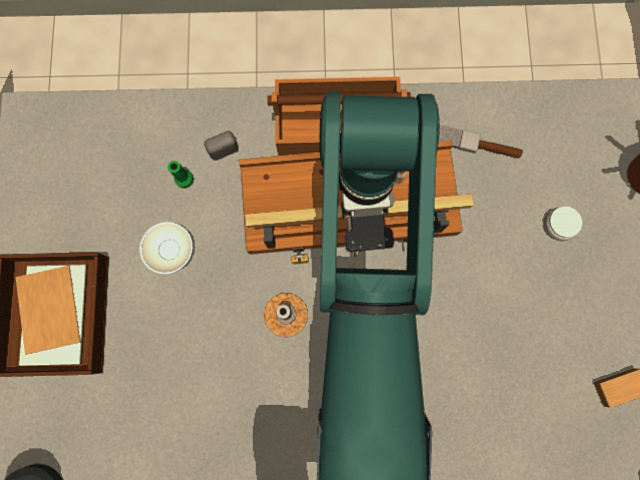

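View pics/scene7.png

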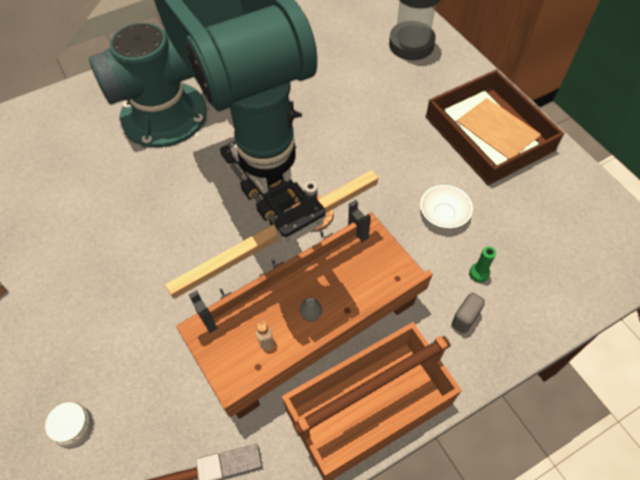

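The wrist view shows the bar at (314, 0-360) lined up above the left saddle at (315,10). In each camera, bar and saddles agree within 1 mm in x and about 0.002 in slope, and the bar needs about +2 mm in y. Lowering to just above the prongs.

Call:
arm_command(steps=[0.001,0,0.006,0,0,0,255,0.001,0,0.012,0,0,0,255,0,0,0.014,0,0,0,255,0,0,0.012,0,0,0,255,0,0,0.006,0,0,0,255,0,0,0.003,0,0,0,255,0,0,0,0,0,0,255,0,0,0,0,0,0,255])

```text
t: 20.18
eef_pos: [0.5946, 0.0289, 0.1991]
tcp_rot: [0.001, 0.682, 0.731, 0.0]
contact_force: [-0.6, 0.1, -2.0]
finger_gap: 0.0196
```

```bash
python3 sad.py 8 0
python3 - <<'E'
from h import *
a=cv2.imread("pics/scene8.png")[140:340,150:420]; cv2.imwrite("pics/s8c.png",cv2.resize(a,None,fx=2.9,fy=2.9,interpolation=cv2.INTER_CUBIC))
P=np.load("pics/scene8P.npy"); a=cv2.imread("pics/scene8.png"); h=cv2.cvtColor(a,cv2.COLOR_BGR2HSV)
m=(h[...,0]>10)&(h[...,0]<32)&(h[...,1]>80)&(P[...,2]>.19)&(P[...,2]<.23)&(P[...,0]<.65)&(P[...,0]>.53)
for y0,y1 in((-.17,-.1),(-.1,-.05),(.1,.15),(.15,.21)):
    k=m&(P[...,1]>y0)&(P[...,1]<y1); print(y0,k.sum(),np.percentile(P[k][:,2],[50,80,90]) if k.any() else 0)
E
```

```text
[0.59456648 0.02885764 0.19914377] [5.18256961e-04 6.81932569e-01 7.31414768e-01 3.75653480e-04]
wrist bar slope -0.0683 x at y=187 584.0 at -131.5 605.8 at 27.5 594.9 y range -57.5 153.3
top bar slope -0.0677 x at y=187 581.0 at -131.5 602.5 at 27.5 591.8 y range -160.5 217.2
   R1 17 [ 624.2 -128.6  183. ] [ 623.2 -135.5  183. ] [ 625.3 -120.9  183. ]
   R2 43 [ 584.5 -130.9  183. ] [ 580.5 -138.6  183. ] [ 588.1 -123.7  183. ]
   L1 17 [601.9 189.3 183. ] [600.8 181.8 183. ] [603.  196.3 183. ]
   L2 44 [562.2 185.8 183. ] [558.4 178.4 183. ] [566.1 192.8 183. ]
scene bar slope -0.0671 x at y=187 586.2 at -131.5 607.6 at 27.5 596.9 y range -162.7 215.7
   R1 34 [ 626.5 -133.2  183. ] [ 619.7 -139.8  183. ] [ 631.7 -124.5  183. ]
   L1 29 [605.3 184.  183. ] [598.4 177.8 183. ] [609.9 192.4 183. ]
-0.17 658 [0.21447382 0.21582075 0.21645678]
-0.1 495 [0.21426583 0.21596436 0.21658873]
0.1 362 [0.21415758 0.21559001 0.21629699]
0.15 473 [0.21402093 0.21572716 0.21649958]
```

View pics/s8c.png

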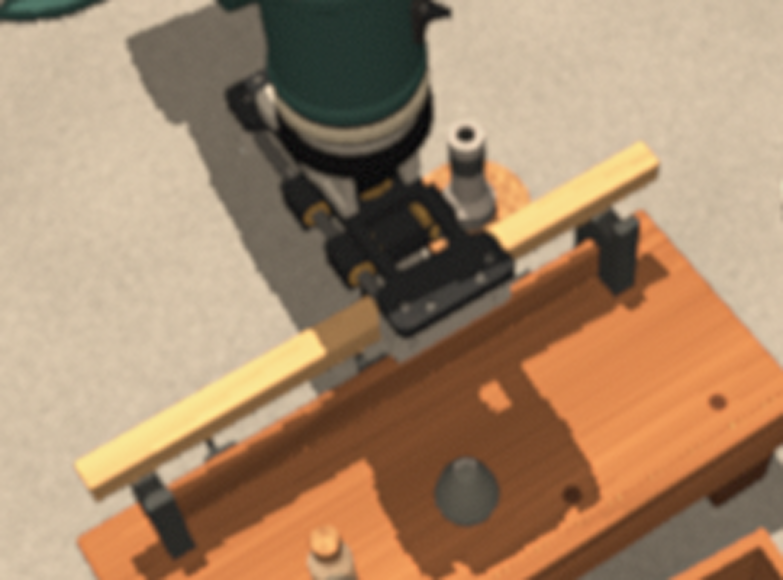

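The crop shows the bar level, with its ends at (95,480) and (645,165) past both saddles. Top gives x 581.0/602.5 against saddle 581/603, and scene gives 586.2/607.6 against 584.6/606.8. Lowering into the notches.

Call:
arm_command(steps=[0,0,0.005,0,0,0,255,0,0,0.006,0,0,0,255,0,0,0.006,0,0,0,255,0,0,0.004,0,0,0,255,0,0,0.003,0,0,0,255,0,0,0,0,0,0,255,0,0,0,0,0,0,255])

```text
t: 21.2
eef_pos: [0.5944, 0.0289, 0.1747]
tcp_rot: [0.0, 0.682, 0.731, 0.0]
contact_force: [1.1, -0.2, -1.4]
finger_gap: 0.02
```

Call:
arm_command(steps=[0,0,0.002,0,0,0,255,0,0,0.001,0,0,0,255,0,0,0.001,0,0,0,255,0,0,0,0,0,0,255,0,0,0,0,0,0,255])

```text
t: 21.82
eef_pos: [0.5942, 0.0289, 0.1705]
tcp_rot: [0.0, 0.682, 0.731, -0.0]
contact_force: [0.3, 0.0, -2.5]
finger_gap: 0.0194
```

Call:
arm_command(steps=[0,0,0.001,0,0,0,255,0,0,0,0,0,0,255,0,0,0,0,0,0,255])

```text
t: 22.2
eef_pos: [0.5943, 0.0289, 0.1696]
tcp_rot: [0.0, 0.682, 0.731, 0.0]
contact_force: [-0.2, 0.9, -2.1]
finger_gap: 0.0198
```

Call:
arm_command(steps=[0,0,0.001,0,0,0,255,0,0,0,0,0,0,255,0,0,0,0,0,0,255])

```text
t: 22.58
eef_pos: [0.5943, 0.0289, 0.1696]
tcp_rot: [0.0, 0.682, 0.731, 0.0]
contact_force: [-2.2, 0.6, 6.5]
finger_gap: 0.0196
```

It seats at z = 0.1696, as predicted, with the force turning upward. I'll ease off and release.

Call:
arm_command(steps=[0,0,-0.001,0,0,0,255,0,0,0,0,0,0,255,0,0,0,0,0,0,110,0,0,0,0,0,0,110,0,0,0,0,0,0,110,0,0,0,0,0,0,110])

```text
t: 23.32
eef_pos: [0.5942, 0.0289, 0.1692]
tcp_rot: [-0.0, 0.682, 0.731, -0.0]
contact_force: [0.1, -0.6, -0.2]
finger_gap: 0.0528
```

Call:
arm_command(steps=[0,0,-0.005,0,0,0,110,0,0,-0.015,0,0,0,110,0,0,-0.025,0,0,0,110,0,0,-0.03,0,0,0,110,0,0,-0.03,0,0,0,110,0,0,-0.02,0,0,0,110,0,0,-0.01,0,0,0,110])

```text
t: 24.2
eef_pos: [0.5947, 0.0289, 0.3074]
tcp_rot: [0.002, 0.682, 0.731, 0.001]
contact_force: [0.3, 0.6, -0.4]
finger_gap: 0.0533
```

Call:
arm_command(steps=[0,-0.03,0,0,0,0,110,0,-0.04,0,0,0,0,110,0,-0.05,0,0,0,0,110,0,-0.05,0,0,0,0,110,0,-0.04,0,0,0,0,110,0,-0.03,0,0,0,0,110,0,0,0,0,0,0,110,0,0,0,0,0,0,110])

```text
t: 25.2
eef_pos: [0.3554, 0.0121, 0.3045]
tcp_rot: [0.0, 0.682, 0.731, 0.0]
contact_force: [-0.6, 0.4, 0.5]
finger_gap: 0.0535
```

Run:
```python
from h import *
from plant import *
s=readout.sense(); print(s['t'],s['eef_pos'])
for n in("scene","top","wrist"):
    p=camera_params(n); a,d=grab_frame(n); cv2.imwrite(f"pics/{n}9.png",a); P=cloud(p,d)
    h=cv2.cvtColor(a,cv2.COLOR_BGR2HSV)
    m=(h[...,0]>10)&(h[...,0]<32)&(h[...,1]>80)&(P[...,2]>.17)&(P[...,2]<.2)&(P[...,0]<.65)&(P[...,0]>.53)
    print(n,'bar y',P[m][:,1].min(),P[m][:,1].max(),'x',P[m][:,0].min(),P[m][:,0].max())
    for y0,y1 in((-.17,-.13),(-.1,-.05),(.1,.15),(.18,.22)):
        k=m&(P[...,1]>y0)&(P[...,1]<y1); print(y0,k.sum(),np.percentile(P[k][:,2],[50,80]) if k.any() else 0)
a=cv2.imread("pics/scene9.png")[140:380,150:450]; cv2.imwrite("pics/s9c.png",cv2.resize(a,None,fx=2.5,fy=2.5,interpolation=cv2.INTER_CUBIC))
```

```text
25.2 [0.35536329 0.01209816 0.30446545]
scene bar y -0.16329611925458873 0.21592644898084434 x 0.5669142454467205 0.6283876869416085
-0.17 321 [0.18507228 0.18659434]
-0.1 453 [0.1848285 0.186343 ]
0.1 377 [0.18484422 0.18631634]
0.18 265 [0.18457319 0.1861892 ]
top bar y -0.16146135049621968 0.21820940766224795 x 0.5575048991626317 0.6276072696030377
-0.17 219 [0.18327417 0.18480153]
-0.1 337 [0.18355562 0.18534124]
0.1 344 [0.18370441 0.18532594]
0.18 263 [0.18357721 0.18537028]
wrist bar y -0.09082868224322524 0.19464021301092052 x 0.5603385194089938 0.6125581622029719
-0.17 0 0
-0.1 1383 [0.18535648 0.18611717]
0.1 1763 [0.18251689 0.18569077]
0.18 27 [0.17447723 0.17734093]
```

View pics/s9c.png

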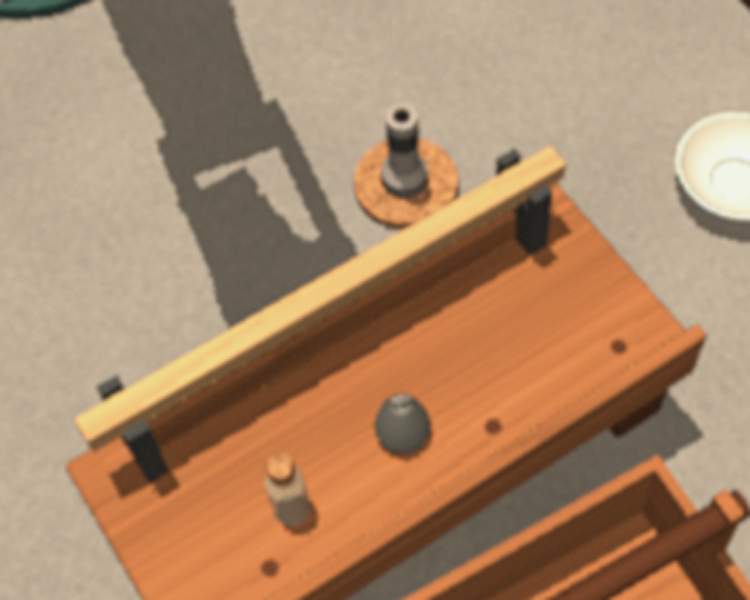

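View pics/top9.png

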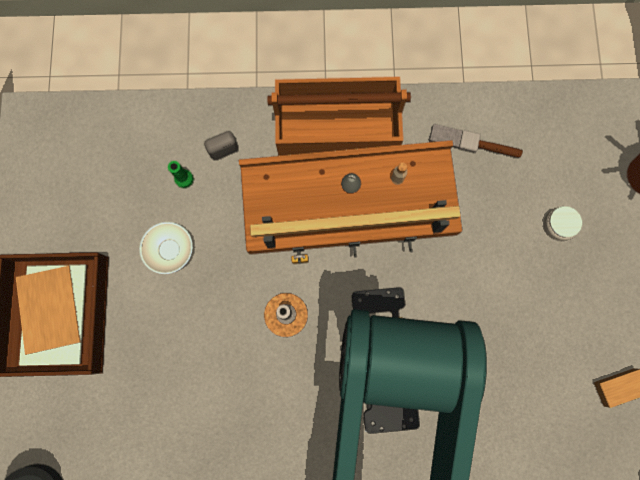

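The crop shows the bar down in both saddles, between the prongs at (112,388)/(145,437) and (508,163)/(538,190). Its top is at z = 0.185 along the whole length and its ends are past both brackets. The flashlight stands on the mat at (404,180), the vial and weight are unmoved, and the arm is clear. Handing in.

```bash
python3 -c "
from plant import job,readout
print(job.finish_job()); print(readout.sense()['t'])"
```

```text
the job is handed in; nothing more can be done
None
the job is handed in; nothing more can be done
```

The job is done and handed in at about 25 s of the 64 s allowed; the hand-in gave no verdict.

- **Flashlight:** I lifted it so its lower end was about 80 mm above the rail, brought it forward and lowered it until it touched the mat. It now stands upright, lens down, at about (0.440, 0.167), with the mat centre measured at about (0.439, 0.168). The last top and scene views show its head wholly on the cork.
- **Bar:** I lowered it into both saddles until it touched at the expected height, then released it. In the last scene and top views its top is at about z = 0.185 along the whole length, and the ends stick out roughly 20 mm past each bracket. The wrist camera read lower at the left end (about 0.175), but on only 27 stray pixels, so I discounted it.
- **Vial and weight:** they look unmoved in the last views. I did not measure their positions again.
- **Forces:** the highest tool force I read was about 10 N.
- **Camera disagreement:** the cameras differed by up to 5 mm in absolute position. I averaged them and checked the bar against the saddles within each view.

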